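Lay out the stirring station of an analysis lab

ROBOT

A 7-joint arm with a two-finger parallel gripper is mounted at the origin on the work surface. World frame = base frame: x ahead of the robot, y to its left, z up, the work surface at z = 0. Lengths are in mm, angles in rad, forces in N, time in s.
With the tool pointing down it reaches from about 350 to 900 mm from the base axis. Payload 19.9 kg.
Tool frame: the origin (TCP) lies at the very end of the fingers, on their centre line; the grasp point (between the pads) lies 19 mm behind it (ctrl.pinch_z is the distance from the TCP to the grasp point, in mm); z points along the fingers, y is the line along which they close (so a half turn about z gives the same grasp; the last joint's range is limited). The gripper opens to 85 mm and grips with 20 to 120 N. Pads are 22 mm wide; open, the fingers measure 114 mm over their backs; the gripper's body (76 mm by 85 mm) begins 54 mm behind the grasp point. The pads swing forward as they close: fully open they stand 13 mm farther back than shut.
Start: joints at [1.077, 0.417, -0.01, 1.614, 0.005, 1.111, -0.053], TCP at [273.42, -561.999, 231.26] pointing down, gripper open.
Joint ranges: [-2.81, 2.81], [-0.39, 2.02], [-1.27, 1.25], [0.06, 2.57], [-1.19, 4.33], [0.19, 2], [-2.82, 2.82]. Speed limits (rad/s): [1.89, 1.89, 2.39, 2.39, 3.01, 3.01, 3.01].

INTERFACE

Orientations are given as a unit quaternion [w, x, y, z].
In Python, from rig import ctrl gives the robot as it stands.
- The arm moves only by the tool move_arm, never from a script. Its arguments are lists of equal length, an entry for each row: "xyz": the shift along the tool's x, y, z each as a share of 0.1 m, from -1 to 1, a list of three; "dr": the turn, a rotation vector about the tool's x, y, z each as a share of 4 degrees, from -1 to 1, a list of three. In form: {"xyz": [[x, y, z], ...], "dr": [[rx, ry, rz], ...]}. A call has 1 to 10 rows; each row shifts and turns the commanded pose from where the row before left it, along the tool's axes as they then stand; what a row does not reach is not made up. A row lasts 1/12 s, in which the tool goes at most 41.7 mm and 7.16 degrees, less where a joint would pass 70% of its speed; a pose out of reach is approached as far as the arm can. A call with a number of a shift or a turn outside -1 to 1 is refused whole. A call with a gripper value outside its range is refused whole. "gripper" is the opening, from 0 (shut) to 1 (fully open), set as the call begins (left out, the last holds). The fingers move at their own pace and stop on an object; the grip force is fixed at half the most. Time passes only in rows, so rows that do not move let the fingers close. It gives the time, the measured TCP pose, the force, the opening and the grip force at its end, in the units of the state.
- ctrl.get_state(): the state, without advancing time (a new reading comes with each control period).
- ctrl.grab_frame(name): name is "scene" or "top" or "wrist"; returns (picture, depth): 420x560x3 uint8, red, green, blue; 420x560 float32, mm along the optical axis (not along the pixel's ray), 0 where there is no reading.
- ctrl.get_calibration(name): a dict with "fx", "fy", "cx", "cy" (pixels), "dist" ([k1, k2, p1, p2, k3] as OpenCV has them; the pictures are not rectified), "origin" and "rotation" of the camera in the world. Camera axes: x right, y down, z forward; pixel columns grow to the right and rows downward; lengths in mm; the calibration is good to about 2 mm. A picture is of the moment at which its call begins: read the wrist's pose just before it. get_calibration takes no time and is no camera call; for the wrist camera it gives the pose at the moment of the call.
- ctrl.close_job(): hands the job in; it is judged then, once.
Trained networks look in the newest picture that a camera, given by its name, has taken for a name from the list of things; names that differ only in an ending like _2 or _b are one class to them, and where a whole thing is asked for, a point or a joint stands for the part that bears it (a point fixed in the world has none). Each returns a list of dicts, best first, with "conf" (0 to 1); they miss things now and then, are a little off and sometimes report something else, mostly with a low value. They report only what shows in the picture. A call takes as long as a camera call. They do not tell look-alikes from the thing itself.
- ctrl.recognise(camera, thing): "centre" ([column, row] in pixels, amid what is visible of it).
The state is a dict: "clock": time; "joint_pos": joint angles; "joint_vel": joint speeds; "joint_efforts": joint torques, N m; "ee_pos": TCP position; "tool_rot": TCP orientation; "force": force on the tool from outside, world axes, zero at the start; "moment": the same for the moment, N m; "width": opening from 0.0 (shut) to 1.0 (fully open); "grasp_force": force on a finger pad.
Only numpy, scipy, OpenCV 4.12 (cv2) and the standard library are available. Lean on these libraries where they do the work, as an engineer would, in place of code of your own. Each camera call takes 0.05 s, during which the arm holds its last target. There are 200 camera calls.

TASK

Set up the stirring station: stand the open white beaker in the middle of the stirrer's round plate and lay its knobbed cover centrally on top of it, so that the mouth is fully closed. In the three-compartment tray, stand the capped amber bottle in the end compartment nearest the stirrer, the conical flask in the end compartment farthest from the stirrer, and the squat jar in the compartment between them. Set everything down gently without dropping it, tip nothing over, and leave the wash bottle, the tip box and the calculator where they are.

Things in the scene. Friction and masses are not known exactly. Their poses are not given: they have to be found in the camera images.
- stirrer: Laboratory magnetic stirrer, switched off, fixed to the bench: square beige housing 130 x 130 mm with a flat round dark metal plate, 116 mm across, on top; the plate's upper face is 65 mm above the bench. Origin at the centre of its underside, directly below the plate's centre; z up. It may stand to the left or to the right of the tray.
- tray: Low grey plastic tray fixed to the bench, 88 mm (its x) by 254 mm (its y), with three equal compartments in a row along its y axis. Origin at the centre of its underside; compartment centres at y = -83, 0 and +83 mm (x = 0). Floor 4 mm above the bench; walls 5 mm thick with their tops 15 mm above the bench; each compartment is 78 mm by 78 mm inside.
- beaker: White plastic beaker, an upright cylinder open at the top: 52 mm outside diameter, 60 mm high, wall 4 mm. Stands loose on the bench at the start, about 70 g. Origin at the centre of its underside, z up its own axis.
- cover: White plastic beaker cover lying loose on the bench: flat disc 66 mm across and 5 mm thick with a round knob, 18 mm across, standing on its middle from 5 to 33 mm height; flat underneath; about 40 g. Origin at the centre of its underside, z up its own axis.
- bottle: Amber glass bottle, 110 mm high, closed with a black cap: body 50 mm across up to 58 mm height, narrowing to a 24 mm neck at 72 mm, cap 32 mm across from 80 to 110 mm height; about 150 g, loose. Origin at the centre of its underside, z up its own axis.
- flask: Clear glass conical flask, 110 mm high: foot 56 mm across, cone narrowing to a neck 22 mm across at 62 mm height, straight neck from there up to 110 mm (rim 24 mm across); about 130 g, loose. Origin at the centre of its underside, z up its own axis.
- jar: Squat clear jar, 48 mm high, with a wide black lid: body 50 mm across up to 28 mm height, lid 54 mm across from 28 to 48 mm height; about 100 g, loose. Origin at the centre of its underside, z up its own axis.
- wash_bottle: Bystander: white plastic wash bottle, 68 mm across, about 200 mm high with its bent spout (the spout points along its y), loose, at the left edge of the work. Origin at the centre of its underside, z up its own axis.
- tip_box: Bystander: box of white pipette tips, 120 (its x) x 85 x 61 mm, loose, at the right edge of the work. Origin at the centre of its underside, z up its own axis.
- calculator: Bystander: flat grey desk calculator, 75 (its x) x 120 x 16 mm, loose, beyond the tray and stirrer as seen from the robot. Origin at the centre of its underside, z up its own axis.
There are look-alikes about, which are no part of the job. Leave any blue or green look-alike of the beaker alone.

How it is judged:
By the outcome, as a careful person would: the job done as asked, in the order asked, and still so for the second after the job is handed in, with the robot touching nothing.
It also fails if it takes over 128 s, if anything falls off the work surface, if the arm or the gripper's body presses on something with over 40 N, if the wrist force passes 120 N, or if a joint passes its speed limit or range.

## Working session

There is one attempt and no reset: what is moved stays moved. The work goes in short steps, Python scripts to look and compute and a tool call to move; the robot and the scene stay as the last step left them, time stands still between calls to the robot, and variables do not carry over. Pictures are saved under pics/ and viewed, at most 14 in all, crops included, and the job is handed in when it is done.

Besides the shell and the picture viewer there is one more tool, called after ">>>" as name(argument=value, ...), one argument or row to a line, values as JSON. move_arm: Moves the arm, as the interface text tells. Shift numbers are shares of 0.1 m and turn numbers shares of 4 degrees, none past 1 either way. Its arguments: {"type":"object","properties":{"xyz":{"type":"array"},"dr":{"type":"array"},"gripper":{"type":"number"}},"required":["xyz","dr"]}

```bash
mkdir -p pics; cat > h.py <<'E'
import numpy as np, cv2
from rig import ctrl
def grab(cam,name=None):
    im,d=ctrl.grab_frame(cam)
    if name: cv2.imwrite(f'pics/{name}.png',im[:,:,::-1])
    return im,d
def cal(cam):
    c=ctrl.get_calibration(cam)
    K=np.array([[c['fx'],0,c['cx']],[0,c['fy'],c['cy']],[0,0,1.]])
    return K,np.array(c['dist'],float),np.array(c['origin'],float),np.array(c['rotation'],float).reshape(3,3)
def ray(px,C):
    K,D,o,R=C
    p=cv2.undistortPoints(np.array([[px]],float),K,D)[0,0]
    return np.array([p[0],p[1],1.])
def pt(px,depth,C): return C[2]+C[3]@(ray(px,C)*depth)
def atz(px,z,C):
    v=C[3]@ray(px,C); return C[2]+v*(z-C[2][2])/v[2]
def tri(obs):
    A=np.zeros((3,3));b=np.zeros(3)
    for px,C in obs:
        v=C[3]@ray(px,C);v/=np.linalg.norm(v);P=np.eye(3)-np.outer(v,v);A+=P;b+=P@C[2]
    return np.linalg.solve(A,b)
def cloud(d,C):
    K,D,o,R=C
    v,u=np.nonzero(d>0)
    p=cv2.undistortPoints(np.stack([u,v],1).astype(float)[:,None],K,D)[:,0]
    X=np.c_[p,np.ones(len(p))]*d[v,u][:,None]
    out=np.full(d.shape+(3,),np.nan); out[v,u]=X@R.T+o
    return out
def st():
    s=ctrl.get_state();print({k:np.round(s[k],3).tolist() for k in('clock','joint_pos','ee_pos','tool_rot','force','width','grasp_force')})
    return s
E
python3 - <<'E'
from h import *
st()
names=['stirrer','tray','beaker','cover','bottle','flask','jar','wash_bottle','tip_box','calculator']
for cam in('scene','top'):
    im,d=grab(cam,cam); C=cal(cam); print(cam,C[2],C[3][:,2]); W=cloud(d,C); np.save(cam+'.npy',W); cv2.imwrite(cam+'_i.png',im[:,:,::-1])
    for n in names:
        for r in ctrl.recognise(cam,n)[:4]:
            u,v=np.round(r['centre']).astype(int); print(n,round(r['conf'],2),(u,v),np.round(W[v,u]))
st()
E
```

```text
{'clock': 0.0, 'joint_pos': [1.076, 0.418, -0.01, 1.614, 0.005, 1.111, -0.053], 'ee_pos': [273.232, -561.707, 230.634], 'tool_rot': [-0.001, 0.974, 0.224, -0.0], 'force': [-1.497, -0.237, 0.0], 'width': 1.0, 'grasp_force': 0.0}Traceback (most recent call last):
  File "<stdin>", line 5, in <module>
  File "h.py", line 10, in cal
    return K,np.array(c['dist'],float),np.array(c['origin'],float),np.array(c['rotation'],float).reshape(3,3)
                                                                   ~~~~~~~~~~~~~~~~~~~~~~~~~~~~~~~~~~~~~^^^^^
ValueError: cannot reshape array of size 4 into shape (3,3)
```

View pics/scene.png

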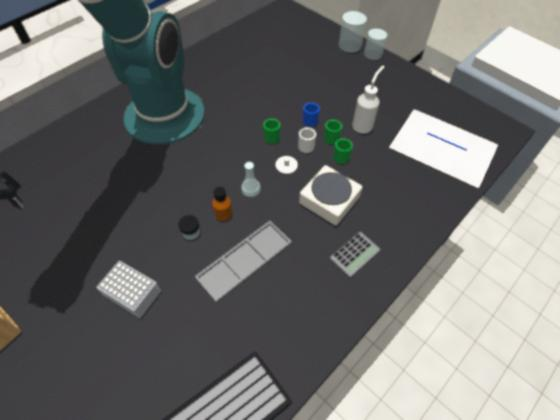

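The scene view shows the white beaker at (307,140) with green and blue ones around it, the cover at (287,164), flask (251,180), bottle (222,206), jar (189,228), stirrer (331,192) and tray (243,260).

```bash
sed -i "s/np.array(c\['rotation'\],float).reshape(3,3)/Rot.from_quat(np.roll(c['rotation'],-1)).as_matrix()/; s/^import numpy.*/&\nfrom scipy.spatial.transform import Rotation as Rot/" h.py
python3 - <<'E'
from h import *
names=['stirrer','tray','beaker','cover','bottle','flask','jar','wash_bottle','tip_box','calculator']
for cam in('scene','top'):
    im,d=grab(cam,cam); C=cal(cam); print(cam,C[2],C[3][:,2]); W=cloud(d,C); np.save(cam+'.npy',W); cv2.imwrite(cam+'_i.png',im[:,:,::-1])
    for n in names:
        for r in ctrl.recognise(cam,n)[:5]:
            u,v=np.round(r['centre']).astype(int); print(n,round(r['conf'],2),(u,v),np.round(W[v,u]))
st()
E
```

```text
scene [1006.94432526 -487.00618349  986.15192774] [-0.38172416  0.41202972 -0.82735614]
stirrer 0.93 (np.int64(332), np.int64(194)) [650. 103.  68.]
tray 0.81 (np.int64(244), np.int64(259)) [ 597. -184.    5.]
tray 0.48 (np.int64(331), np.int64(195)) [649. 100.  65.]
beaker 0.91 (np.int64(312), np.int64(111)) [362. 349.  24.]
beaker 0.77 (np.int64(307), np.int64(137)) [430. 248.  23.]
beaker 0.71 (np.int64(344), np.int64(155)) [571. 257.  42.]
beaker 0.63 (np.int64(327), np.int64(131)) [474. 291.  51.]
cover 0.52 (np.int64(287), np.int64(167)) [460. 124.   5.]
cover 0.4 (np.int64(246), np.int64(260)) [ 604. -183.    7.]
bottle 0.72 (np.int64(222), np.int64(203)) [ 460. -132.   72.]
flask 0.87 (np.int64(247), np.int64(182)) [444. -26.  52.]
jar 0.82 (np.int64(189), np.int64(227)) [ 439. -234.   44.]
wash_bottle 0.82 (np.int64(367), np.int64(108)) [534. 400. 115.]
tip_box 0.67 (np.int64(126), np.int64(288)) [ 476. -454.   61.]
calculator 0.79 (np.int64(356), np.int64(252)) [799.  35.  15.]
top [ 348.6355917     3.56099339 1162.35076702] [ 0.17161217 -0.03013434 -0.9847036 ]
stirrer 0.7
[... 496 characters left out ...]
54), np.int64(232)) [476. 322.   4.]
cover 0.96 (np.int64(226), np.int64(244)) [444. 123.  25.]
bottle 0.52 (np.int64(321), np.int64(244)) [ 438. -120.  110.]
flask 0.77 (np.int64(276), np.int64(246)) [433.  -9. 110.]
jar 0.83 (np.int64(360), np.int64(252)) [ 423. -230.   50.]
wash_bottle 0.62 (np.int64(108), np.int64(211)) [514. 407. 123.]
tip_box 0.62 (np.int64(441), np.int64(238)) [ 460. -447.   58.]
calculator 0.66 (np.int64(261), np.int64(120)) [796.  35.  15.]
{'clock': 1.15, 'joint_pos': [1.076, 0.417, -0.01, 1.614, 0.005, 1.111, -0.053], 'ee_pos': [273.429, -561.994, 231.245], 'tool_rot': [-0.0, 0.974, 0.224, -0.0], 'force': [-0.086, -0.928, -0.155], 'width': 1.0, 'grasp_force': 0.0}
```

View pics/top.png

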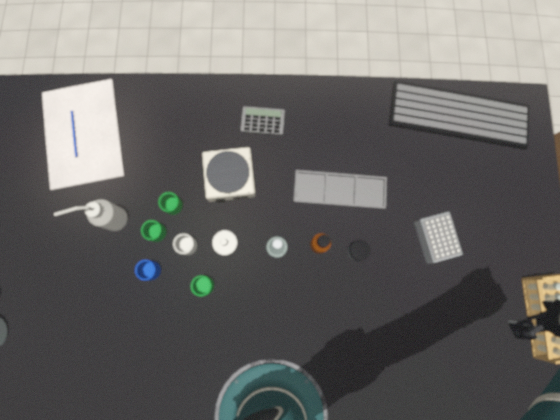

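Candidates for the white beaker in the top view: white (184,244), green (168,203), green (151,231), green (201,286) and blue (146,270). I choose the white one at (184,244). Now I'll fit the positions from both views and check that choice in a crop.

```bash
python3 - <<'E'
from h import *
from scipy.optimize import least_squares
T=np.load('top.npy');S=np.load('scene.npy')
def circ(P):
    f=least_squares(lambda p:np.hypot(P[:,0]-p[0],P[:,1]-p[1])-p[2],[*P[:,:2].mean(0),25],loss='soft_l1'); return np.round(f.x,1)
g=dict(beaker=((440,240),50,65,45),cover=((444,123),2,10,45),knob=((444,123),25,40,30),bottle=((440,-122),95,120,40),flask=((435,-10),95,125,40),jar=((423,-230),35,60,45),plate=((640,110),60,72,100))
for n,(c,a,b,r) in g.items():
    for nm,W in(('top',T),('scene',S)):
        P=W.reshape(-1,3);P=P[~np.isnan(P[:,0])]
        P=P[(np.hypot(P[:,0]-c[0],P[:,1]-c[1])<r)&(P[:,2]>a)&(P[:,2]<b)]
        if len(P)>3:
            (x,y),rad=cv2.minEnclosingCircle(P[:,:2].astype(np.float32)); print(n,nm,len(P),'mec',np.round([x,y,rad],1),'mean',np.round(P.mean(0),1),'ztop',np.round(np.percentile(P[:,2],90),1))
for nm,W in(('top',T),('scene',S)):
    P=W.reshape(-1,3);P=P[~np.isnan(P[:,0])]
    for n,m in(('tray',(np.abs(P[:,0]-600)<75)&(np.abs(P[:,1]+187)<145)&(P[:,2]>2.5)&(P[:,2]<22)),('stir',(np.abs(P[:,0]-640)<90)&(np.abs(P[:,1]-110)<90)&(P[:,2]>55)&(P[:,2]<75)),('calc',(np.abs(P[:,0]-797)<90)&(np.abs(P[:,1]-35)<90)&(P[:,2]>10)&(P[:,2]<25))):
        Q=P[m];print(n,nm,np.round(np.array(cv2.minAreaRect(Q[:,:2].astype(np.float32))[0]),1),cv2.minAreaRect(Q[:,:2].astype(np.float32))[1:], 'floor z',np.round(np.median(Q[:,2]),1))
im=cv2.imread('top_i.png')
a=im[190:300,130:240]; cv2.imwrite('pics/crop1.png',cv2.resize(a,(550,550),interpolation=cv2.INTER_CUBIC))
s=ctrl.get_state();C=cal('wrist');R=Rot.from_quat(np.roll(s['tool_rot'],-1)).as_matrix()
print('wristcam in tool',R.T@(C[2]-s['ee_pos']),(R.T@C[3]).round(2),C[0].round(0))
E
```

```text
beaker top 111 mec [441.2 231.   26.5] mean [442.4 230.9  58.6] ztop 62.2
beaker scene 120 mec [443.2 229.9  28.2] mean [444.  229.6  57.4] ztop 62.1
cover top 510 mec [443.7 122.9  44.6] mean [447.2 125.8   5.3] ztop 8.0
cover scene 290 mec [444.1 122.7  44.6] mean [450.2 124.    5.4] ztop 8.1
knob top 36 mec [449.2 129.9   8.7] mean [449.1 129.5  33.4] ztop 37.5
knob scene 32 mec [452.5 128.1   8.9] mean [453.7 127.9  31.6] ztop 34.9
bottle top 136 mec [ 446.8 -127.    15.9] mean [ 446.1 -126.7  110.3] ztop 113.6
bottle scene 127 mec [ 450.1 -126.    16.9] mean [ 452.2 -128.9  108.1] ztop 112.3
flask top 74 mec [438.5 -11.7  11.9] mean [438.5 -11.8 110.6] ztop 112.4
flask scene 73 mec [441.  -10.4  13.3] mean [443.2 -13.3 107.9] ztop 112.3
jar top 330 mec [ 427.5 -228.1   27.6] mean [ 426.9 -228.1   48.1] ztop 51.0
jar scene 317 mec [ 430.7 -230.1   28. ] mean [ 433.6 -231.7   47.4] ztop 50.5
plate top 1649 mec [630.2 121.4  84.5] mean [630.5 119.8  65.3] ztop 68.4
plate scene 1213 mec [636.1 116.9  83.8] mean [636.1 117.4  65.3] ztop 68.0
tray top [ 599.8 -186.8] ((149.6446990966797, 289.28411865234375), 0.11742853373289108) floor z 5.5
stir top [631.3 119.5] ((129.83042907714844, 129.67987060546875), 6.842005252838135) floor z 64.5
calc top [796.9  31. ] ((120.17280578613281, 77.1666030883789), 86.5042495727539) floor z 15.5
tray scene [ 599.9 -187. ] ((149.76107788085938, 289.9214782714844), 0.049916744232177734) floor z 5.5
stir scene [635.1 119.4] ((129.22596740722656, 130.8025360107422), 6.800564765930176) floor z 64.5
calc scene [798.9  30.5] ((120.03408813476562, 73.75543212890625), 86.25137329101562) floor z 15.2
wristcam in tool [  83.39603646    0.62940309 -141.11591093] [[-0.   -0.95 -0.32]
 [ 1.   -0.    0.  ]
 [-0.   -0.32  0.95]] [[367.   0. 281.]
 [  0. 367. 213.]
 [  0.   0.   1.]]
```

View pics/crop1.png

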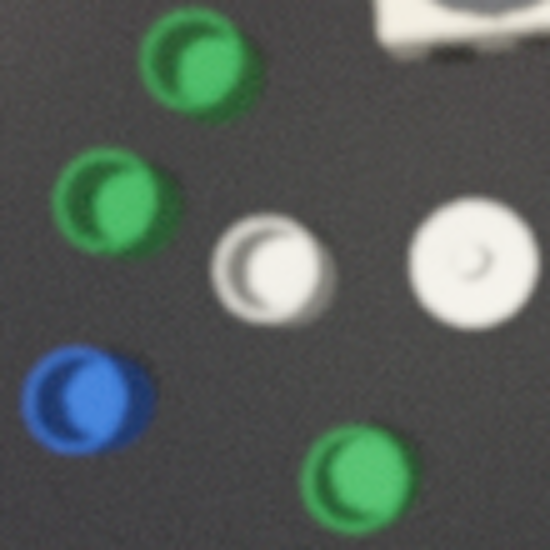

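The crop confirms it: the open white beaker is at crop (265,270), which is top (183,244), with green and blue look-alikes around it and the cover at crop (475,262). I'll turn the tool to line up with the world axes and move off.

>>> move_arm(
  xyz=[
    [0,-0.4,0],
    [0,-0.4,0],
    [0,-0.4,0],
    [0,-0.4,0],
    [0,-0.4,0],
    [0,-0.4,0],
    [0,-0.4,0],
    [0.2,-0.36,0],
    [0.2,-0.36,0],
    [0.2,-0.36,0],
  ],
  dr=[
    [0,0,1],
    [0,0,1],
    [0,0,1],
    [0,0,1],
    [0,0,1],
    [0,0,1],
    [0,0,0.47],
    [0,0,0],
    [0,0,0],
    [0,0,0],
  ],
  gripper=1,
)

```text
clock: 1.98
ee_pos: [266.7, -183.1, 231.7]
tool_rot: [0.001, 1.0, 0.0, 0.0]
force: [2.0, -0.7, 1.0]
width: 0.999
grasp_force: 0.0
```

>>> move_arm(
  xyz=[
    [0.17,-0.37,0.05],
    [0.17,-0.37,0.05],
    [0.17,-0.37,0.05],
    [0.17,-0.37,0.05],
    [0.17,-0.37,0.05],
    [0.17,-0.37,0.05],
    [0.17,-0.37,0.05],
    [0.17,-0.37,0.05],
    [0.17,-0.37,0.05],
    [0.17,-0.37,0.05],
  ],
  dr=[
    [0,0,0],
    [0,0,0],
    [0,0,0],
    [0,0,0],
    [0,0,0],
    [0,0,0],
    [0,0,0],
    [0,0,0],
    [0,0,0],
    [0,0,0],
  ],
)

```text
clock: 2.82
ee_pos: [436.8, 187.2, 181.0]
tool_rot: [-0.0, 1.0, 0.0, 0.0]
force: [0.9, -1.2, 0.7]
width: 0.997
grasp_force: 0.0
```

>>> move_arm(
  xyz=[
    [0,-0.3,0.1],
    [0,0,0],
  ],
  dr=[
    [0,0,0],
    [0,0,0],
  ],
)

```text
clock: 2.98
ee_pos: [435.1, 221.1, 170.1]
tool_rot: [-0.002, 1.0, 0.003, -0.001]
force: [-1.4, 0.3, -1.5]
width: 1.001
grasp_force: 0.0
```

```bash
cat >> h.py <<'E'
def near(W,c,r,a,b):
    P=W.reshape(-1,3);P=P[~np.isnan(P[:,0])]
    return P[(np.hypot(P[:,0]-c[0],P[:,1]-c[1])<r)&(P[:,2]>a)&(P[:,2]<b)]
def mec(W,n,c,r,a,b):
    P=near(W,c,r,a,b)
    if len(P)<5: print(n,'few');return
    (x,y),rad=cv2.minEnclosingCircle(P[:,:2].astype(np.float32)); q=np.percentile(P,[1,99],0); print(n,len(P),'mec',np.round([x,y,rad],1),'mid',np.round((q[0]+q[1])[:2]/2,1),'ext',np.round((q[1]-q[0])[:2],1),'z',np.round(np.median(P[:,2]),1),np.round(q[1][2],1))
def wrist(name=None):
    s=st();C=cal('wrist');im,d=grab('wrist',name);W=cloud(d,C);np.save('wrist.npy',W);return s,C,im,W
E
python3 - <<'E'
from h import *
s,C,im,W=wrist('w1')
for n in('beaker','cover'):
    for r in ctrl.recognise('wrist',n)[:5]:
        u,v=np.round(r['centre']).astype(int);print(n,round(r['conf'],2),(u,v),np.round(W[v,u],1))
mec(W,'beaker',(442,231),45,50,70)
mec(W,'knob',(449,129),30,25,45)
mec(W,'cover',(449,129),40,3,12)
E
```

```text
{'clock': 2.983, 'joint_pos': [0.139, 0.341, -0.787, 1.987, 0.295, 0.93, -2.362], 'ee_pos': [435.05, 221.084, 170.053], 'tool_rot': [-0.002, 1.0, 0.003, -0.001], 'force': [-1.354, 0.342, -1.541], 'width': 1.001, 'grasp_force': 0.0}
beaker 0.9 (np.int64(156), np.int64(264)) [361.7 339.2   3.2]
beaker 0.78 (np.int64(272), np.int64(191)) [434.1 229.3   4.7]
beaker 0.78 (np.int64(153), np.int64(147)) [471.8 330.3   3. ]
beaker 0.69 (np.int64(329), np.int64(306)) [317.9 174.    3.7]
beaker 0.69 (np.int64(204), np.int64(37)) [557.8 282.    4.3]
cover 0.95 (np.int64(389), np.int64(166)) [459.6 133.5  17.8]
beaker 1430 mec [443.8 229.8  26.1] mid [444.1 229.7] ext [50.2 49.7] z 58.0 59.8
knob 422 mec [451.9 129.5   9.2] mid [452.5 129.6] ext [15.8 17.2] z 31.5 33.2
cover 3030 mec [452.6 129.3  33.1] mid [452.4 129.3] ext [61.3 61. ] z 3.8 8.5
```

View pics/w1.png

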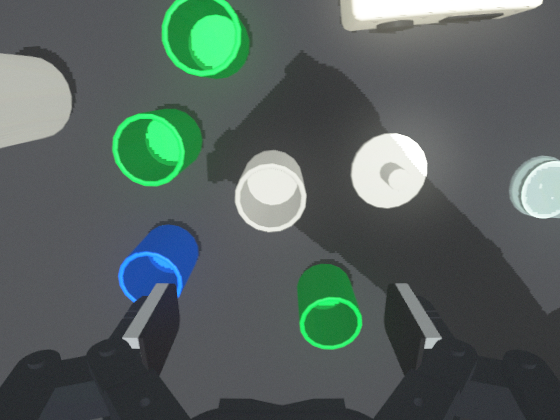

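The wrist view shows the white beaker at (270,191), the cover at (389,170), and green and blue look-alikes at the left and below. Beaker axis is at (444,229.7) with its rim at z≈60, and the knob is at (452.3,129.5) with its top at z≈33. Descending part way.

>>> move_arm(
  xyz=[
    [0.09,-0.09,0.1],
    [0,0,0.3],
    [0,0,0.3],
    [0,0,0.1],
    [0,0,0],
  ],
  dr=[
    [0,0,0],
    [0,0,0],
    [0,0,0],
    [0,0,0],
    [0,0,0],
  ],
)

```text
clock: 3.55
ee_pos: [444.2, 222.8, 90.0]
tool_rot: [0.001, 1.0, -0.0, -0.001]
force: [-0.4, 0.1, 0.3]
width: 1.0
grasp_force: 0.0
```

```bash
python3 -c "
from h import *
for i in range(3): st()"
```

```text
{'clock': 3.55, 'joint_pos': [0.052, 0.482, -0.702, 2.022, 0.434, 0.791, -2.478], 'ee_pos': [444.241, 222.825, 89.954], 'tool_rot': [0.001, 1.0, -0.0, -0.001], 'force': [-0.411, 0.09, 0.294], 'width': 1.0, 'grasp_force': 0.0}
{'clock': 3.55, 'joint_pos': [0.052, 0.482, -0.702, 2.022, 0.434, 0.791, -2.478], 'ee_pos': [444.241, 222.825, 89.954], 'tool_rot': [0.001, 1.0, -0.0, -0.001], 'force': [-0.411, 0.09, 0.294], 'width': 1.0, 'grasp_force': 0.0}
{'clock': 3.55, 'joint_pos': [0.052, 0.482, -0.702, 2.022, 0.434, 0.791, -2.478], 'ee_pos': [444.241, 222.825, 89.954], 'tool_rot': [0.001, 1.0, -0.0, -0.001], 'force': [-0.411, 0.09, 0.294], 'width': 1.0, 'grasp_force': 0.0}
```

```bash
python3 -c "
from h import *
s,C,im,W=wrist()
mec(W,'beaker',(442,229),45,50,70)
mec(W,'knob',(452,129),30,25,45)"
```

```text
{'clock': 3.55, 'joint_pos': [0.052, 0.482, -0.702, 2.022, 0.434, 0.791, -2.478], 'ee_pos': [444.241, 222.825, 89.954], 'tool_rot': [0.001, 1.0, -0.0, -0.001], 'force': [-0.411, 0.09, 0.294], 'width': 1.0, 'grasp_force': 0.0}
beaker 2988 mec [443.4 229.8  26.5] mid [444.3 229.8] ext [50.1 49.4] z 57.9 59.7
knob 791 mec [452.7 129.5   9.3] mid [452.6 129.8] ext [16.9 17.1] z 31.4 32.8
```

Consistent. Descending to TCP z≈20 and closing.

>>> move_arm(
  xyz=[
    [0,-0.07,0.1],
    [0,0,0.2],
    [0,0,0.2],
    [0,0,0.15],
    [0,0,0.05],
    [0,0,0],
  ],
  dr=[
    [0,0,0],
    [0,0,0],
    [0,0,0],
    [0,0,0],
    [0,0,0],
    [0,0,0],
  ],
)

```text
clock: 4.1
ee_pos: [445.5, 231.3, 22.0]
tool_rot: [-0.0, 1.0, 0.0, 0.0]
force: [0.2, -0.3, -0.3]
width: 1.003
grasp_force: 0.0
```

>>> move_arm(
  xyz=[
    [0,0,0],
    [0,0,0],
    [0,0,0],
    [0,0,0],
    [0,0,0],
    [0,0,0],
    [0,0,0],
    [0,0,0],
  ],
  dr=[
    [0,0,0],
    [0,0,0],
    [0,0,0],
    [0,0,0],
    [0,0,0],
    [0,0,0],
    [0,0,0],
    [0,0,0],
  ],
  gripper=0.4,
)

```text
clock: 4.77
ee_pos: [445.8, 231.6, 22.8]
tool_rot: [-0.0, 1.0, 0.001, 0.001]
force: [-4.5, -5.4, 20.6]
width: 0.603
grasp_force: 58.7
```

>>> move_arm(
  xyz=[
    [0,0,-0.1],
    [0,0,-0.25],
    [0,0,-0.3],
    [0.1,0.1,-0.3],
    [0.2,0.25,-0.2],
    [0.2,0.25,-0.2],
    [0.2,0.25,-0.2],
    [0.2,0.2,-0.15],
    [0.1,0.07,0],
    [0,0,0],
  ],
  dr=[
    [0,0,0],
    [0,0,0],
    [0,0,0],
    [0,0,0],
    [0,0,0],
    [0,0,0],
    [0,0,0],
    [0,0,0],
    [0,0,0],
    [0,0,0],
  ],
)

```text
clock: 5.6
ee_pos: [547.3, 117.1, 192.4]
tool_rot: [0.0, 1.0, -0.001, 0.001]
force: [-0.3, 0.2, -1.6]
width: 0.601
grasp_force: 62.6
```

```bash
python3 - <<'E'
from h import *
s,C,im,W=wrist('w2')
P=near(W,(633,119),110,55,75); print(cv2.minAreaRect(P[:,:2].astype(np.float32)))
# plate: dark among top pts
m=(np.hypot(W[...,0]-633,W[...,1]-119)<95)&(np.abs(W[...,2]-65)<8)
g=im.mean(2); print(np.percentile(g[m],[5,25,50,75,95]))
dk=(m&(g<120)).astype(np.uint8); n,l,stt,_=cv2.connectedComponentsWithStats(cv2.morphologyEx(dk,cv2.MORPH_OPEN,np.ones((3,3))))
k=1+stt[1:,4].argmax(); P=W[l==k]; q=np.percentile(P,[.5,99.5],0); print('dark',len(P),(q[0]+q[1])/2,q[1]-q[0],cv2.minEnclosingCircle(P[:,:2].astype(np.float32)))
E
```

```text
{'clock': 5.6, 'joint_pos': [0.311, 0.432, -0.73, 1.801, 0.333, 1.033, -2.12], 'ee_pos': [547.289, 117.077, 192.41], 'tool_rot': [0.0, 1.0, -0.001, 0.001], 'force': [-0.27, 0.182, -1.566], 'width': 0.601, 'grasp_force': 62.602}
((633.9365844726562, 119.76045989990234), (125.74681091308594, 126.90284729003906), 6.849568843841553)
[103.33333333 109.         180.33333333 187.66666667 235.        ]
dark 8289 [611.70196379 114.15880606  63.53977856] [66.30017458 97.55114517  3.66312351] ((617.9874267578125, 115.34728240966797), 53.60496520996094)
```

View pics/w2.png

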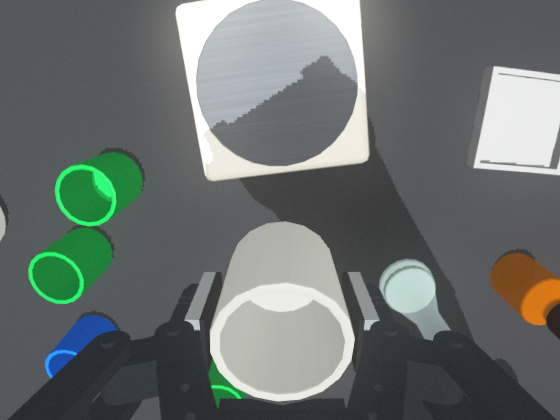

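The view shows the beaker held upright at (282,320), with the plate ahead spanning columns 196–358 and rows about 0–166. I'll fit the plate's circle and the beaker's offset in the hand.

```bash
python3 - <<'E'
from h import *
from scipy.optimize import least_squares
s,C,im,W=wrist()
pts=[(196,82),(358,82),(277,166),(210,35),(345,35),(220,140),(335,140)]
print('guess',atz((277,82),65,C))
# edges: bright housing -> plate along radial lines
g=cv2.GaussianBlur(im,(3,3),0).astype(float); sat=g[...,0]-g[...,2]  # beige: R-B
E=[]
c0=atz((277,82),65,C)
R=C[3];K=C[0]
def proj(p): return cv2.projectPoints(np.array([p],float),cv2.Rodrigues(R.T)[0],-R.T@C[2],K,C[1])[0][0,0]
for a in np.arange(0,360,5):
    pr=[]
    rr=np.arange(50,64,.5)
    for r in rr:
        u,v=proj(c0+r*np.array([np.cos(np.radians(a)),np.sin(np.radians(a)),0])); 
        pr.append(cv2.getRectSubPix(sat.astype(np.float32),(1,1),(float(u),float(v)))[0,0] if 2<v<418 else np.nan)
    dd=np.diff(pr)
    if np.isnan(dd).any(): continue
    i=dd.argmax(); 
    if dd[i]>3: E.append(c0[:2]+rr[i]*np.array([np.cos(np.radians(a)),np.sin(np.radians(a))]))
E=np.array(E);f=least_squares(lambda p:np.hypot(E[:,0]-p[0],E[:,1]-p[1])-p[2],[*c0[:2],58],loss='soft_l1')
print(len(E),f.x,np.abs(f.fun).mean())
mec(W,'rim',s['ee_pos'][:2],40,s['ee_pos'][2]+28,s['ee_pos'][2]+45)
P=near(W,s['ee_pos'][:2],40,s['ee_pos'][2]-40,s['ee_pos'][2]+60);print(np.percentile(P[:,2],[5,50,95,99.5]))
E
```

```text
{'clock': 5.65, 'joint_pos': [0.309, 0.432, -0.732, 1.803, 0.332, 1.032, -2.122], 'ee_pos': [545.618, 118.716, 191.666], 'tool_rot': [-0.0, 1.0, -0.0, 0.0], 'force': [-1.046, 0.826, -1.022], 'width': 0.601, 'grasp_force': 62.598}
guess [634.23197193 121.40116052  65.        ]
50 [633.3746437  119.78203353  55.97723444] 0.2115945404955491
rim 9435 mec [553.1 118.7  39.2] mid [544.5 118.6] ext [49.5 72.7] z 226.6 235.5
[174.50300094 217.12687154 246.22621757 250.82493829]
```

>>> move_arm(
  xyz=[
    [0.2,0,0],
    [0.3,0,0.1],
    [0.25,-0.01,0.2],
    [0.14,0,0.25],
    [0,0,0.2],
    [0,0,0.1],
    [0,0,0],
    [0,0,0],
  ],
  dr=[
    [0,0,0],
    [0,0,0],
    [0,0,0],
    [0,0,0],
    [0,0,0],
    [0,0,0],
    [0,0,0],
    [0,0,0],
  ],
)

```text
clock: 6.37
ee_pos: [633.4, 121.6, 106.8]
tool_rot: [-0.0, 1.0, 0.001, -0.0]
force: [-0.5, -0.4, -0.2]
width: 0.602
grasp_force: 62.6
```

>>> move_arm(
  xyz=[
    [0.01,0.01,0.05],
    [0,0,0.05],
    [0,0,0.03],
    [0,0,0.02],
    [0,0,0.01],
    [0,0,0],
    [0,0,0],
  ],
  dr=[
    [0,0,0],
    [0,0,0],
    [0,0,0],
    [0,0,0],
    [0,0,0],
    [0,0,0],
    [0,0,0],
  ],
)

```text
clock: 6.95
ee_pos: [635.2, 119.7, 90.4]
tool_rot: [-0.0, 1.0, 0.001, 0.0]
force: [-0.2, -0.0, 0.4]
width: 0.601
grasp_force: 62.6
```

```bash
python3 - <<'E'
from h import *
for i in range(3): ctrl.grab_frame('wrist'); st()
E
```

```text
{'clock': 7.0, 'joint_pos': [0.207, 0.695, -0.628, 1.647, 0.478, 0.958, -2.161], 'ee_pos': [635.241, 119.639, 90.452], 'tool_rot': [-0.0, 1.0, 0.001, 0.0], 'force': [0.199, -0.039, -0.132], 'width': 0.601, 'grasp_force': 62.605}
{'clock': 7.05, 'joint_pos': [0.207, 0.695, -0.628, 1.647, 0.478, 0.958, -2.161], 'ee_pos': [635.24, 119.646, 90.473], 'tool_rot': [-0.0, 1.0, 0.001, 0.0], 'force': [-0.571, -0.114, -1.149], 'width': 0.604, 'grasp_force': 62.605}
{'clock': 7.1, 'joint_pos': [0.207, 0.695, -0.628, 1.647, 0.478, 0.958, -2.161], 'ee_pos': [635.22, 119.63, 90.437], 'tool_rot': [-0.0, 1.0, 0.001, 0.0], 'force': [-0.622, 0.349, 0.06], 'width': 0.599, 'grasp_force': 62.604}
```

Readings are steady. Lowering in 1 mm steps until contact.

>>> move_arm(
  xyz=[
    [0,0,0.01],
    [0,0,0],
    [0,0,0.01],
    [0,0,0],
    [0,0,0],
  ],
  dr=[
    [0,0,0],
    [0,0,0],
    [0,0,0],
    [0,0,0],
    [0,0,0],
  ],
)

```text
clock: 7.52
ee_pos: [635.1, 119.6, 88.2]
tool_rot: [-0.0, 1.0, 0.001, -0.0]
force: [0.4, -0.9, -0.4]
width: 0.599
grasp_force: 62.6
```

>>> move_arm(
  xyz=[
    [0,0,0.005],
    [0,0,0],
    [0,0,0.005],
    [0,0,0],
    [0,0,0],
  ],
  dr=[
    [0,0,0],
    [0,0,0],
    [0,0,0],
    [0,0,0],
    [0,0,0],
  ],
)

```text
clock: 7.93
ee_pos: [635.2, 119.6, 88.0]
tool_rot: [0.0, 1.0, 0.001, 0.0]
force: [-4.8, -1.9, 11.2]
width: 0.606
grasp_force: 63.8
```

Contact at 11 N. Releasing and lifting.

>>> move_arm(
  xyz=[
    [0,0,0],
    [0,0,0],
    [0,0,0],
    [0,0,0],
    [0,0,0],
  ],
  dr=[
    [0,0,0],
    [0,0,0],
    [0,0,0],
    [0,0,0],
    [0,0,0],
  ],
  gripper=1,
)

```text
clock: 8.35
ee_pos: [635.1, 119.6, 87.2]
tool_rot: [-0.0, 1.0, 0.001, -0.0]
force: [0.1, 0.2, -0.2]
width: 1.001
grasp_force: 0.0
```

>>> move_arm(
  xyz=[
    [0,0,-0.1],
    [0,0,-0.2],
    [0,0,-0.25],
    [-0.2,0,-0.3],
    [-0.3,0,-0.2],
    [-0.3,0,0],
    [-0.3,0,0],
    [0,0,0],
    [0,0,0],
  ],
  dr=[
    [0,0,0],
    [0,0,0],
    [0,0,0],
    [0,0,0],
    [0,0,0],
    [0,0,0],
    [0,0,0],
    [0,0,0],
    [0,0,0],
  ],
)

```text
clock: 9.1
ee_pos: [524.5, 119.3, 193.4]
tool_rot: [0.001, 1.0, 0.001, 0.001]
force: [1.0, -0.6, 0.9]
width: 0.998
grasp_force: 0.0
```

```bash
python3 - <<'E'
from h import *
s,C,im,W=wrist('w3')
mec(W,'beaker',(633,120),45,118,140)
mec(W,'knob',(452.5,129.6),30,25,45)
mec(W,'cover',(452.5,129.6),40,3,12)
mec(W,'flask',(441,-11),40,90,125)
E
```

```text
{'clock': 9.1, 'joint_pos': [0.326, 0.394, -0.75, 1.851, 0.315, 1.017, -2.123], 'ee_pos': [524.512, 119.349, 193.437], 'tool_rot': [0.001, 1.0, 0.001, 0.001], 'force': [1.024, -0.616, 0.928], 'width': 0.998, 'grasp_force': 0.0}
beaker 2006 mec [632.9 119.2  26.1] mid [631.  119.2] ext [46.2 49.9] z 123.2 125.0
knob 306 mec [452.5 129.2   8.9] mid [452.7 129.2] ext [16.9 16.6] z 31.5 33.0
cover 2095 mec [452.3 129.3  33. ] mid [452.8 129.1] ext [61.3 61.5] z 3.7 9.3
flask 788 mec [441.3 -12.1  12.7] mid [442.1 -12.6] ext [21.7 21.2] z 108.2 110.0
```

The beaker stands at (632.9,119.2) with its rim at z≈125, upright on the plate. Now the cover's knob.

>>> move_arm(
  xyz=[
    [-0.25,-0.05,0.1],
    [-0.3,-0.05,0.25],
    [-0.17,0,0.3],
    [0,0,0.35],
    [0,0,0.3],
    [0,0,0.1],
    [0,0,0],
    [0,0,0],
  ],
  dr=[
    [0,0,0],
    [0,0,0],
    [0,0,0],
    [0,0,0],
    [0,0,0],
    [0,0,0],
    [0,0,0],
    [0,0,0],
  ],
)

```text
clock: 9.82
ee_pos: [453.8, 130.0, 52.9]
tool_rot: [-0.0, 1.0, 0.001, -0.0]
force: [0.3, 0.4, 0.8]
width: 0.997
grasp_force: 0.0
```

```bash
python3 - <<'E'
from h import *
s,C,im,W=wrist()
mec(W,'knob',(452.5,129.6),30,25,45)
mec(W,'cover',(452.5,129.6),40,3,12)
E
```

```text
{'clock': 9.817, 'joint_pos': [0.207, 0.504, -0.657, 2.101, 0.482, 0.688, -2.341], 'ee_pos': [453.839, 129.96, 52.936], 'tool_rot': [-0.0, 1.0, 0.001, -0.0], 'force': [0.294, 0.395, 0.784], 'width': 0.997, 'grasp_force': 0.0}
knob 1038 mec [452.5 129.5   9.2] mid [452.6 129.2] ext [16.9 16.5] z 31.4 32.8
cover 6558 mec [452.5 129.3  33. ] mid [452.6 129.3] ext [61.6 61.3] z 3.7 8.8
```

>>> move_arm(
  xyz=[
    [-0.01,0,0.15],
    [0,0,0.15],
    [0,0,0.1],
    [0,0,0.03],
    [0,0,0],
    [0,0,0],
  ],
  dr=[
    [0,0,0],
    [0,0,0],
    [0,0,0],
    [0,0,0],
    [0,0,0],
    [0,0,0],
  ],
)

```text
clock: 10.37
ee_pos: [452.7, 129.6, 10.1]
tool_rot: [-0.0, 1.0, 0.001, 0.0]
force: [1.1, -0.4, 0.4]
width: 1.0
grasp_force: 0.0
```

>>> move_arm(
  xyz=[
    [0,0,0],
    [0,0,0],
    [0,0,0],
    [0,0,0],
    [0,0,0],
    [0,0,0],
    [0,0,0],
    [0,0,0],
    [0,0,0],
    [0,0,0],
  ],
  dr=[
    [0,0,0],
    [0,0,0],
    [0,0,0],
    [0,0,0],
    [0,0,0],
    [0,0,0],
    [0,0,0],
    [0,0,0],
    [0,0,0],
    [0,0,0],
  ],
  gripper=0.1,
)

```text
clock: 11.2
ee_pos: [452.2, 129.4, 9.6]
tool_rot: [0.0, 1.0, 0.001, 0.0]
force: [-1.9, -1.4, 9.6]
width: 0.188
grasp_force: 58.3
```

>>> move_arm(
  xyz=[
    [0,0,-0.1],
    [0,0,-0.25],
    [0,0,-0.35],
    [0,0,-0.35],
    [0.15,0.05,-0.35],
    [0.25,0.05,-0.25],
    [0.28,0,-0.15],
    [0.2,0,0],
    [0,0,0],
    [0,0,0],
  ],
  dr=[
    [0,0,0],
    [0,0,0],
    [0,0,0],
    [0,0,0],
    [0,0,0],
    [0,0,0],
    [0,0,0],
    [0,0,0],
    [0,0,0],
    [0,0,0],
  ],
)

```text
clock: 12.03
ee_pos: [540.2, 119.6, 189.5]
tool_rot: [-0.0, 1.0, 0.001, -0.0]
force: [-0.7, 0.9, -0.3]
width: 0.186
grasp_force: 58.6
```

```bash
python3 - <<'E'
from h import *
s,C,im,W=wrist('w4')
mec(W,'beaker',(633,120),40,118,140)
e=s['ee_pos']
mec(W,'cover',e[:2],45,e[2]-12,e[2]-1)
P=near(W,e[:2],36,e[2]-15,e[2]); print(np.linalg.lstsq(np.c_[P[:,:2]-e[:2],np.ones(len(P))],P[:,2]-e[2],rcond=None)[0])
E
```

```text
{'clock': 12.033, 'joint_pos': [0.321, 0.431, -0.749, 1.817, 0.338, 1.027, -2.13], 'ee_pos': [540.222, 119.63, 189.533], 'tool_rot': [-0.0, 1.0, 0.001, -0.0], 'force': [-0.703, 0.924, -0.31], 'width': 0.186, 'grasp_force': 58.607}
beaker 2298 mec [632.8 119.3  26. ] mid [632.9 119.2] ext [49.7 49.3] z 123.2 124.9
cover 8104 mec [540.1 118.8  33.6] mid [541.  119.3] ext [63.3 62.4] z 183.4 186.2
[-1.24554575e-02 -1.03694847e-05 -5.96992653e+00]
```

View pics/w4.png

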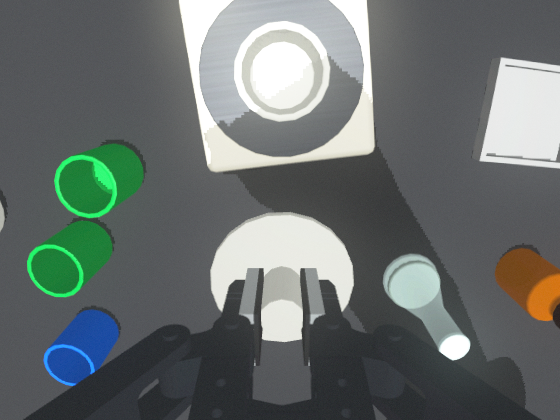

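The cover is held level at (282,275) and the beaker is centred on the plate at (283,70). Carrying the cover over.

>>> move_arm(
  xyz=[
    [0.2,0,0],
    [0.3,0,0],
    [0.25,0,0.05],
    [0.175,0,0.1],
    [0,0,0.15],
    [0,0,0.12],
    [0,0,0.02],
    [0,0,0],
    [0,0,0],
  ],
  dr=[
    [0,0,0],
    [0,0,0],
    [0,0,0],
    [0,0,0],
    [0,0,0],
    [0,0,0],
    [0,0,0],
    [0,0,0],
    [0,0,0],
  ],
)

```text
clock: 12.83
ee_pos: [632.2, 119.8, 146.0]
tool_rot: [-0.0, 1.0, 0.001, 0.0]
force: [-1.0, -0.2, -0.1]
width: 0.19
grasp_force: 58.6
```

>>> move_arm(
  xyz=[
    [0.005,0.005,0.03],
    [0,0,0.03],
    [0,0,0.02],
    [0,0,0.01],
    [0,0,0],
    [0,0,0.005],
    [0,0,0],
    [0,0,0],
  ],
  dr=[
    [0,0,0],
    [0,0,0],
    [0,0,0],
    [0,0,0],
    [0,0,0],
    [0,0,0],
    [0,0,0],
    [0,0,0],
  ],
)

```text
clock: 13.5
ee_pos: [633.2, 119.1, 135.8]
tool_rot: [-0.0, 1.0, 0.001, -0.0]
force: [-0.3, 0.6, -0.4]
width: 0.187
grasp_force: 58.6
```

>>> move_arm(
  xyz=[
    [0,0,0.005],
    [0,0,0],
    [0,0,0.005],
    [0,0,0],
    [0,0,0],
  ],
  dr=[
    [0,0,0],
    [0,0,0],
    [0,0,0],
    [0,0,0],
    [0,0,0],
  ],
)

```text
clock: 13.92
ee_pos: [633.1, 119.1, 134.8]
tool_rot: [-0.0, 1.0, 0.001, -0.0]
force: [0.4, 0.0, -0.4]
width: 0.189
grasp_force: 58.6
```

>>> move_arm(
  xyz=[
    [0,0,0.005],
    [0,0,0],
    [0,0,0.005],
    [0,0,0],
    [0,0,0],
  ],
  dr=[
    [0,0,0],
    [0,0,0],
    [0,0,0],
    [0,0,0],
    [0,0,0],
  ],
)

```text
clock: 14.33
ee_pos: [633.4, 119.2, 134.7]
tool_rot: [0.0, 1.0, 0.001, 0.0]
force: [-4.1, -1.4, 11.2]
width: 0.188
grasp_force: 59.7
```

Contact again. Release, lift clear, and go to look over the tray and the three vessels.

>>> move_arm(
  xyz=[
    [0,0,0],
    [0,0,0],
    [0,0,0],
    [0,0,0],
    [0,0,0],
    [0,0,-0.05],
  ],
  dr=[
    [0,0,0],
    [0,0,0],
    [0,0,0],
    [0,0,0],
    [0,0,0],
    [0,0,0],
  ],
  gripper=1,
)

```text
clock: 14.83
ee_pos: [632.7, 119.0, 138.0]
tool_rot: [0.0, 1.0, 0.001, -0.001]
force: [-0.2, -0.6, 0.2]
width: 0.996
grasp_force: 0.0
```

>>> move_arm(
  xyz=[
    [0,0,-0.15],
    [0,0,-0.25],
    [0,0,-0.3],
    [-0.1,0.2,-0.3],
    [-0.15,0.35,-0.1],
    [-0.15,0.35,0],
    [-0.15,0.35,0],
    [-0.15,0.35,0],
    [-0.15,0.35,0],
    [-0.15,0.35,0],
  ],
  dr=[
    [0,0,0],
    [0,0,0],
    [0,0,0],
    [0,0,0],
    [0,0,0],
    [0,0,0],
    [0,0,0],
    [0,0,0],
    [0,0,0],
    [0,0,0],
  ],
)

```text
clock: 15.67
ee_pos: [532.6, -112.4, 250.2]
tool_rot: [0.0, 1.0, 0.001, 0.001]
force: [0.8, -0.1, -0.0]
width: 0.995
grasp_force: 0.0
```

>>> move_arm(
  xyz=[
    [-0.15,0.35,0],
    [-0.1,0.1,0],
    [0,0,0],
    [0,0,0],
  ],
  dr=[
    [0,0,0],
    [0,0,0],
    [0,0,0],
    [0,0,0],
  ],
)

```text
clock: 16.0
ee_pos: [508.4, -156.6, 250.0]
tool_rot: [0.0, 1.0, -0.0, 0.001]
force: [1.5, 0.8, 1.1]
width: 1.0
grasp_force: 0.0
```

```bash
python3 - <<'E'
from h import *
s,C,im,W=wrist('w5')
mec(W,'bottle',(450,-127),35,100,120)
mec(W,'flask',(441,-12),35,100,120)
mec(W,'jar',(430,-229),40,42,60)
P=near(W,(600,-187),170,11,20); print('tray rims',len(P),cv2.minAreaRect(P[:,:2].astype(np.float32)))
im2,d=grab('top');C2=cal('top');W2=cloud(d,C2);
mec(W2,'cover top',(632,120),40,122,138);mec(W2,'knob top',(632,120),25,145,175)
E
```

```text
{'clock': 16.0, 'joint_pos': [0.832, 0.301, -0.708, 1.806, 0.217, 1.112, -1.522], 'ee_pos': [508.382, -156.574, 250.032], 'tool_rot': [0.0, 1.0, -0.0, 0.001], 'force': [1.471, 0.833, 1.129], 'width': 1.0, 'grasp_force': 0.0}
bottle 1056 mec [ 449.8 -127.4   16.2] mid [ 450.5 -127.6] ext [29.5 29.2] z 108.3 109.9
flask 621 mec [441.2 -12.4  12.8] mid [441.3 -12.5] ext [23.6 23.2] z 108.3 110.0
jar 1916 mec [ 430.6 -230.5   27.3] mid [ 431.4 -229.9] ext [50.6 49.3] z 46.5 48.2
tray rims 4927 ((539.4678344726562, -183.20240783691406), (254.77879333496094, 212.3763427734375), 86.11649322509766)
cover top 479 mec [631.5 118.6  33.6] mid [631.3 118.5] ext [61.8 62. ] z 130.8 135.4
knob top 50 mec [631.  119.2   9.2] mid [630.7 118.7] ext [16.2 16.4] z 158.4 161.4
```

View pics/w5.png

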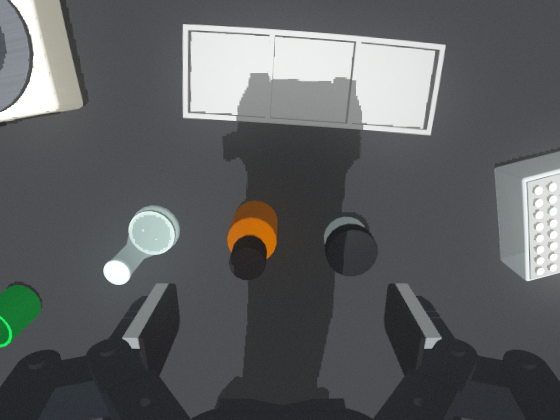

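The wrist view shows the whole tray at (313,78), the flask at (150,235), bottle at (250,240), jar at (350,245), and the fingers clear. The top camera shows the cover flat on the beaker. Fitting the tray next.

```bash
python3 - <<'E'
from h import *
W=np.load('wrist.npy')
P=near(W,(600,-187),145,9,20);P=P[(P[:,0]>545)&(P[:,1]<45)]
(c,sz,a)=cv2.minAreaRect(P[:,:2].astype(np.float32)); print(c,sz,a,np.median(P[:,2]))
b=cv2.boxPoints((c,sz,a));print(b)
e=[b[(i+1)%4]-b[i] for i in range(4)];l=max(e,key=np.linalg.norm);l=l/np.linalg.norm(l);l*=np.sign(l[1])
for k in(83,0,-83):print(k,np.array(c)+k*l)
E
```

```text
(601.1121826171875, -187.38818359375) (254.80746459960938, 88.83585357666016) 86.07925415039062 13.416118348947833
[[ 548.0868   -311.4566  ]
 [ 636.7147   -317.53088 ]
 [ 654.1376    -63.319763]
 [ 565.50964   -57.245483]]
83 [ 606.78743505 -104.58243561]
0 [ 601.11218262 -187.38818359]
-83 [ 595.43693018 -270.19393158]
```

>>> move_arm(
  xyz=[
    [-0.3,-0.15,0.1],
    [-0.28,-0.15,0.25],
    [0,0,0.35],
    [0,0,0.3],
    [0,0,0.1],
    [0,0,0],
    [0,0,0],
  ],
  dr=[
    [0,0,0],
    [0,0,0],
    [0,0,0],
    [0,0,0],
    [0,0,0],
    [0,0,0],
    [0,0,0],
  ],
)

```text
clock: 16.68
ee_pos: [451.3, -125.4, 139.6]
tool_rot: [-0.0, 1.0, 0.001, 0.0]
force: [-1.6, -0.2, 0.4]
width: 1.0
grasp_force: 0.0
```

```bash
python3 - <<'E'
from h import *
s,C,im,W=wrist()
mec(W,'bottle',(450,-127),30,100,120)
E
```

```text
{'clock': 16.683, 'joint_pos': [0.804, 0.333, -0.692, 2.059, 0.282, 0.842, -1.619], 'ee_pos': [451.293, -125.418, 139.616], 'tool_rot': [-0.0, 1.0, 0.001, 0.0], 'force': [-1.578, -0.244, 0.421], 'width': 1.0, 'grasp_force': 0.0}
bottle 2807 mec [ 449.9 -127.4   16. ] mid [ 450.5 -127.4] ext [29.4 29.1] z 108.4 109.8
```

>>> move_arm(
  xyz=[
    [-0.01,0.02,0.1],
    [0,0,0.2],
    [0,0,0.2],
    [0,0,0.1],
    [0,0,0.04],
    [0,0,0],
    [0,0,0],
  ],
  dr=[
    [0,0,0],
    [0,0,0],
    [0,0,0],
    [0,0,0],
    [0,0,0],
    [0,0,0],
    [0,0,0],
  ],
)

```text
clock: 17.32
ee_pos: [449.9, -128.2, 75.5]
tool_rot: [0.0, 1.0, 0.001, 0.0]
force: [-0.4, 0.4, -0.3]
width: 0.996
grasp_force: 0.0
```

>>> move_arm(
  xyz=[
    [0,0,0],
    [0,0,0],
    [0,0,0],
    [0,0,0],
    [0,0,0],
    [0,0,0],
    [0,0,0],
    [0,0,0],
    [0,0,0],
  ],
  dr=[
    [0,0,0],
    [0,0,0],
    [0,0,0],
    [0,0,0],
    [0,0,0],
    [0,0,0],
    [0,0,0],
    [0,0,0],
    [0,0,0],
  ],
  gripper=0.2,
)

```text
clock: 18.07
ee_pos: [449.8, -128.0, 75.2]
tool_rot: [0.0, 1.0, 0.001, 0.0]
force: [-0.9, 0.5, 7.9]
width: 0.358
grasp_force: 58.7
```

>>> move_arm(
  xyz=[
    [0,0,-0.1],
    [0,0,-0.2],
    [0.15,-0.035,-0.2],
    [0.3,-0.05,-0.1],
    [0.35,-0.05,0],
    [0.35,-0.05,0],
    [0.27,-0.05,0],
    [0.15,0,0.1],
    [0,0,0.1],
    [0,0,0],
  ],
  dr=[
    [0,0,0],
    [0,0,0],
    [0,0,0],
    [0,0,0],
    [0,0,0],
    [0,0,0],
    [0,0,0],
    [0,0,0],
    [0,0,0],
    [0,0,0],
  ],
)

```text
clock: 18.9
ee_pos: [605.6, -104.1, 113.2]
tool_rot: [-0.001, 1.0, 0.001, -0.001]
force: [-1.3, 0.1, -2.3]
width: 0.359
grasp_force: 59.5
```

>>> move_arm(
  xyz=[
    [0,0,0.1],
    [0,0,0.1],
    [0,0,0],
    [0,0,0],
  ],
  dr=[
    [0,0,0],
    [0,0,0],
    [0,0,0],
    [0,0,0],
  ],
)

```text
clock: 19.23
ee_pos: [605.7, -104.7, 94.5]
tool_rot: [-0.0, 1.0, 0.0, -0.001]
force: [0.0, 0.1, -0.5]
width: 0.36
grasp_force: 59.5
```

```bash
python3 - <<'E'
from h import *
s,C,im,W=wrist('w6')
e=s['ee_pos']; mec(W,'body',e[:2],40,e[2]-38,e[2]-18)
E
```

```text
{'clock': 19.233, 'joint_pos': [0.564, 0.633, -0.604, 1.73, 0.437, 0.917, -1.791], 'ee_pos': [605.713, -104.672, 94.471], 'tool_rot': [-0.0, 1.0, 0.0, -0.001], 'force': [0.042, 0.147, -0.525], 'width': 0.36, 'grasp_force': 59.481}
body 1354 mec [ 608.1 -104.7   24.9] mid [ 620.3 -104.8] ext [21.1 47.6] z 69.4 76.3
```

View pics/w6.png

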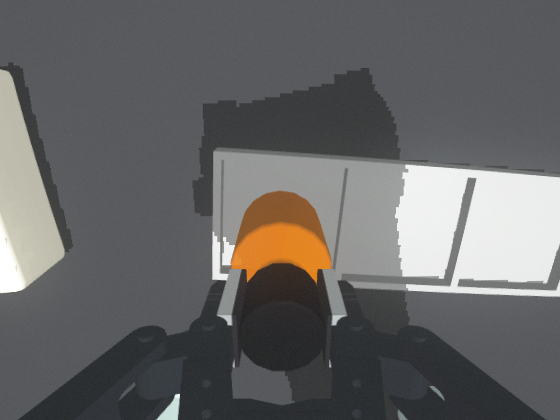

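The bottle hangs upright at (282,270) inside the end compartment nearest the stirrer. Lowering.

>>> move_arm(
  xyz=[
    [0,0,0.05],
    [0,0,0.05],
    [0,0,0.03],
    [0,0,0.01],
    [0,0,0],
    [0,0,0],
  ],
  dr=[
    [0,0,0],
    [0,0,0],
    [0,0,0],
    [0,0,0],
    [0,0,0],
    [0,0,0],
  ],
)

```text
clock: 19.78
ee_pos: [606.4, -104.4, 80.8]
tool_rot: [-0.0, 1.0, 0.001, -0.0]
force: [-0.7, -0.4, -1.0]
width: 0.358
grasp_force: 59.5
```

>>> move_arm(
  xyz=[
    [0,0,0.005],
    [0,0,0],
    [0,0,0.005],
    [0,0,0],
    [0,0,0],
  ],
  dr=[
    [0,0,0],
    [0,0,0],
    [0,0,0],
    [0,0,0],
    [0,0,0],
  ],
)

```text
clock: 20.2
ee_pos: [606.4, -104.4, 79.8]
tool_rot: [-0.0, 1.0, 0.001, -0.0]
force: [0.3, -0.1, -2.1]
width: 0.359
grasp_force: 59.5
```

>>> move_arm(
  xyz=[
    [0,0,0.005],
    [0,0,0],
    [0,0,0.005],
    [0,0,0],
    [0,0,0],
  ],
  dr=[
    [0,0,0],
    [0,0,0],
    [0,0,0],
    [0,0,0],
    [0,0,0],
  ],
)

```text
clock: 20.62
ee_pos: [606.7, -104.4, 79.2]
tool_rot: [0.0, 1.0, 0.001, 0.0]
force: [-1.4, -0.4, 5.9]
width: 0.358
grasp_force: 60.4
```

>>> move_arm(
  xyz=[
    [0,0,0],
    [0,0,0],
    [0,0,0],
    [0,0,0],
    [0,0,0],
    [0,0,-0.1],
    [0,0,-0.25],
    [0,0,-0.3],
    [-0.15,-0.1,-0.1],
    [-0.3,-0.17,0],
  ],
  dr=[
    [0,0,0],
    [0,0,0],
    [0,0,0],
    [0,0,0],
    [0,0,0],
    [0,0,0],
    [0,0,0],
    [0,0,0],
    [0,0,0],
    [0,0,0],
  ],
  gripper=1,
)

```text
clock: 21.45
ee_pos: [564.0, -78.3, 157.0]
tool_rot: [0.0, 1.0, -0.001, 0.003]
force: [1.3, 0.8, 0.3]
width: 0.998
grasp_force: 0.0
```

>>> move_arm(
  xyz=[
    [-0.35,-0.2,0],
    [-0.35,-0.2,0],
    [-0.3,-0.15,0],
    [-0.2,-0.1,0.05],
    [0,0,0],
    [0,0,0],
  ],
  dr=[
    [0,0,0],
    [0,0,0],
    [0,0,0],
    [0,0,0],
    [0,0,0],
    [0,0,0],
  ],
)

```text
clock: 21.95
ee_pos: [441.0, -12.5, 149.6]
tool_rot: [0.001, 1.0, 0.001, 0.0]
force: [1.0, -0.5, 0.9]
width: 1.002
grasp_force: 0.0
```

```bash
python3 - <<'E'
from h import *
s,C,im,W=wrist()
mec(W,'flask',(441,-12),30,100,120)
E
```

```text
{'clock': 21.95, 'joint_pos': [0.63, 0.273, -0.756, 2.111, 0.252, 0.844, -1.845], 'ee_pos': [440.95, -12.476, 149.56], 'tool_rot': [0.001, 1.0, 0.001, 0.0], 'force': [1.007, -0.467, 0.887], 'width': 1.002, 'grasp_force': 0.0}
flask 1522 mec [441.2 -12.2  12.5] mid [441.4 -11.9] ext [22.9 22.3] z 108.5 109.9
```

>>> move_arm(
  xyz=[
    [0,0,0.1],
    [0,0,0.25],
    [0,0,0.25],
    [0,0,0.15],
    [0,0,0.03],
    [0,0,0],
    [0,0,0],
  ],
  dr=[
    [0,0,0],
    [0,0,0],
    [0,0,0],
    [0,0,0],
    [0,0,0],
    [0,0,0],
    [0,0,0],
  ],
)

```text
clock: 22.58
ee_pos: [441.8, -12.5, 71.1]
tool_rot: [-0.0, 1.0, 0.001, 0.0]
force: [-0.2, 0.6, -0.5]
width: 1.001
grasp_force: 0.0
```

>>> move_arm(
  xyz=[
    [0,0,0],
    [0,0,0],
    [0,0,0],
    [0,0,0],
    [0,0,0],
    [0,0,0],
    [0,0,0],
    [0,0,0],
    [0,0,0],
    [0,0,0],
  ],
  dr=[
    [0,0,0],
    [0,0,0],
    [0,0,0],
    [0,0,0],
    [0,0,0],
    [0,0,0],
    [0,0,0],
    [0,0,0],
    [0,0,0],
    [0,0,0],
  ],
  gripper=0.1,
)

```text
clock: 23.42
ee_pos: [441.5, -12.7, 71.0]
tool_rot: [0.0, 1.0, 0.001, 0.0]
force: [-0.6, -0.8, 5.8]
width: 0.228
grasp_force: 58.6
```

>>> move_arm(
  xyz=[
    [0,0,-0.1],
    [0,0,-0.25],
    [0,0,-0.3],
    [0.05,0.1,-0.25],
    [0.17,0.3,0],
    [0.2,0.34,0],
    [0.2,0.34,0],
    [0.2,0.34,0],
    [0.2,0.34,0],
    [0.2,0.34,0],
  ],
  dr=[
    [0,0,0],
    [0,0,0],
    [0,0,0],
    [0,0,0],
    [0,0,0],
    [0,0,0],
    [0,0,0],
    [0,0,0],
    [0,0,0],
    [0,0,0],
  ],
)

```text
clock: 24.25
ee_pos: [563.9, -224.3, 161.2]
tool_rot: [-0.0, 1.0, 0.001, -0.0]
force: [0.7, 0.4, -0.9]
width: 0.236
grasp_force: 59.1
```

>>> move_arm(
  xyz=[
    [0.2,0.3,0],
    [0.1,0.15,0],
    [0.02,0.03,0.2],
    [0,0,0.2],
    [0,0,0.2],
    [0,0,0.05],
    [0,0,0],
    [0,0,0],
  ],
  dr=[
    [0,0,0],
    [0,0,0],
    [0,0,0],
    [0,0,0],
    [0,0,0],
    [0,0,0],
    [0,0,0],
    [0,0,0],
  ],
)

```text
clock: 24.92
ee_pos: [595.9, -270.4, 96.8]
tool_rot: [-0.0, 1.0, 0.001, 0.0]
force: [1.1, 0.1, -1.1]
width: 0.238
grasp_force: 59.1
```

```bash
python3 - <<'E'
from h import *
s,C,im,W=wrist('w7')
m=(W[...,0]>500)&(W[...,1]<40)&(W[...,2]>9)&(W[...,2]<17); P=W[m]; P=P[(np.hypot(P[:,0]-595,P[:,1]+270)>30)]
r=cv2.minAreaRect(P[:,:2].astype(np.float32));print(r)
E
```

```text
{'clock': 24.917, 'joint_pos': [0.779, 0.683, -0.572, 1.623, 0.429, 0.963, -1.509], 'ee_pos': [595.856, -270.356, 96.813], 'tool_rot': [-0.0, 1.0, 0.001, 0.0], 'force': [1.111, 0.138, -1.141], 'width': 0.238, 'grasp_force': 59.119}
((584.2288208007812, -279.9183044433594), (403.5943908691406, 117.73721313476562), 78.51478576660156)
```

View pics/w7.png

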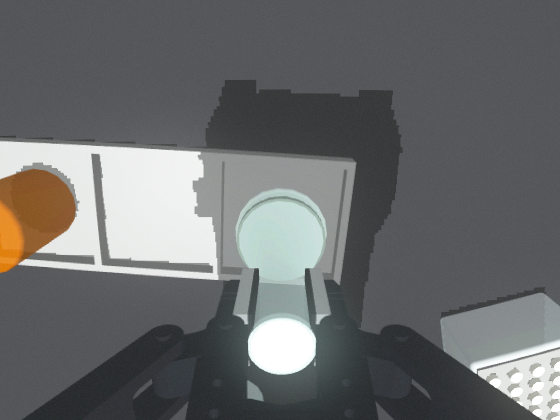

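The flask hangs upright at (282,240) inside the far end compartment. Lowering.

>>> move_arm(
  xyz=[
    [0,0,0.05],
    [0,0,0.07],
    [0,0,0.05],
    [0,0,0.01],
    [0,0,0],
    [0,0,0],
  ],
  dr=[
    [0,0,0],
    [0,0,0],
    [0,0,0],
    [0,0,0],
    [0,0,0],
    [0,0,0],
  ],
)

```text
clock: 25.47
ee_pos: [595.6, -270.4, 77.8]
tool_rot: [-0.0, 1.0, 0.001, -0.0]
force: [-0.1, 0.3, -1.9]
width: 0.231
grasp_force: 59.1
```

>>> move_arm(
  xyz=[
    [0,0,0.01],
    [0,0,0],
    [0,0,0.005],
    [0,0,0],
    [0,0,0],
  ],
  dr=[
    [0,0,0],
    [0,0,0],
    [0,0,0],
    [0,0,0],
    [0,0,0],
  ],
)

```text
clock: 25.88
ee_pos: [595.6, -270.4, 76.3]
tool_rot: [-0.0, 1.0, 0.001, -0.0]
force: [0.5, -0.4, -1.7]
width: 0.232
grasp_force: 59.1
```

>>> move_arm(
  xyz=[
    [0,0,0.005],
    [0,0,0],
    [0,0,0.005],
    [0,0,0],
    [0,0,0],
  ],
  dr=[
    [0,0,0],
    [0,0,0],
    [0,0,0],
    [0,0,0],
    [0,0,0],
  ],
)

```text
clock: 26.3
ee_pos: [595.6, -270.4, 75.2]
tool_rot: [-0.0, 1.0, 0.001, -0.0]
force: [-0.8, -0.3, -1.5]
width: 0.232
grasp_force: 59.1
```

>>> move_arm(
  xyz=[
    [0,0,0.005],
    [0,0,0],
    [0,0,0.005],
    [0,0,0],
    [0,0,0],
  ],
  dr=[
    [0,0,0],
    [0,0,0],
    [0,0,0],
    [0,0,0],
    [0,0,0],
  ],
)

```text
clock: 26.72
ee_pos: [595.9, -270.4, 75.1]
tool_rot: [0.0, 1.0, 0.001, 0.0]
force: [-3.2, 1.7, 11.3]
width: 0.236
grasp_force: 60.5
```

Contact. Release and lift. In the tray an open gripper closing along y would come within about 1 mm of the bottle, so over the jar I'll turn the tool a quarter turn to close along x.

>>> move_arm(
  xyz=[
    [0,0,0],
    [0,0,0],
    [0,0,0],
    [0,0,0],
    [0,0,0],
    [0,0,-0.1],
    [0,0,-0.25],
    [0,0,-0.3],
    [-0.15,-0.05,-0.1],
    [-0.3,-0.05,0],
  ],
  dr=[
    [0,0,0],
    [0,0,0],
    [0,0,0],
    [0,0,0],
    [0,0,0],
    [0,0,0],
    [0,0,0],
    [0,0,0],
    [0,0,0],
    [0,0,0],
  ],
  gripper=1,
)

```text
clock: 27.55
ee_pos: [553.5, -260.0, 152.8]
tool_rot: [0.001, 1.0, 0.001, 0.003]
force: [1.3, -0.5, -0.7]
width: 1.003
grasp_force: 0.0
```

>>> move_arm(
  xyz=[
    [-0.35,-0.1,0],
    [-0.35,-0.1,0],
    [-0.35,-0.1,0],
    [-0.15,0,0],
    [0,0,0],
    [0,0,0],
    [0,0,0],
    [0,0,0],
    [0,0,0],
    [0,0,0],
  ],
  dr=[
    [0,0,0],
    [0,0,0],
    [0,0,0],
    [0,0,0],
    [0,0,-1],
    [0,0,-1],
    [0,0,-1],
    [0,0,-1],
    [0,0,-1],
    [0,0,-1],
  ],
)

```text
clock: 28.38
ee_pos: [430.7, -230.7, 150.0]
tool_rot: [0.0, 0.978, 0.21, 0.0]
force: [-0.4, -0.2, -0.2]
width: 1.002
grasp_force: 0.0
```

>>> move_arm(
  xyz=[
    [0,0,0],
    [0,0,0],
    [0,0,0],
    [0,0,0],
    [0,0,0],
    [0,0,0],
    [0,0,0],
    [0,0,0],
    [0,0,0],
    [0,0,0],
  ],
  dr=[
    [0,0,-1],
    [0,0,-1],
    [0,0,-1],
    [0,0,-1],
    [0,0,-1],
    [0,0,-1],
    [0,0,-1],
    [0,0,-1],
    [0,0,-1],
    [0,0,-1],
  ],
)

```text
clock: 29.22
ee_pos: [430.7, -230.7, 150.0]
tool_rot: [0.0, 0.847, 0.532, -0.0]
force: [0.5, 0.5, 0.1]
width: 1.003
grasp_force: 0.0
```

>>> move_arm(
  xyz=[
    [0,0,0],
    [0,0,0],
    [0,0,0],
    [0,0,0],
    [0,0,0],
    [0,0,0],
    [0,0,0],
    [0,0,0],
    [0,0,0],
  ],
  dr=[
    [0,0,-1],
    [0,0,-1],
    [0,0,-1],
    [0,0,-1],
    [0,0,-1],
    [0,0,-1],
    [0,0,-0.5],
    [0,0,0],
    [0,0,0],
  ],
)

```text
clock: 29.97
ee_pos: [430.6, -230.8, 149.7]
tool_rot: [0.0, 0.707, 0.707, -0.0]
force: [-0.2, -0.2, 1.1]
width: 1.004
grasp_force: 0.0
```

```bash
python3 - <<'E'
from h import *
s,C,im,W=wrist('w8')
mec(W,'jar',(431,-230),40,42,60)
E
```

```text
{'clock': 29.967, 'joint_pos': [1.263, 0.461, -1.016, 1.999, 0.486, 0.946, -0.003], 'ee_pos': [430.584, -230.769, 149.675], 'tool_rot': [0.0, 0.707, 0.707, -0.0], 'force': [-0.25, -0.246, 1.083], 'width': 1.004, 'grasp_force': 0.0}
jar 4302 mec [ 430.4 -230.1   27. ] mid [ 430.4 -229.5] ext [49.6 50. ] z 46.4 48.0
```

View pics/w8.png

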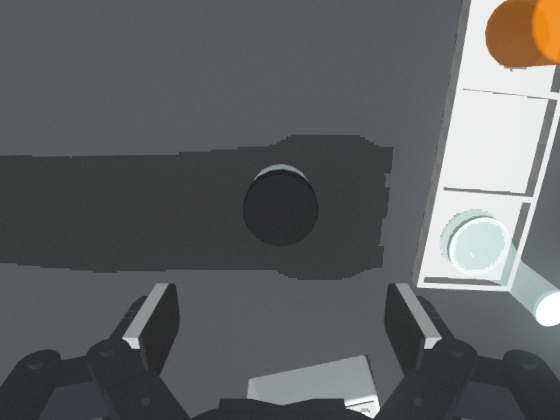

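The view shows the jar at (281,207), centred between the open fingers, with the flask (475,243) and bottle (515,35) standing in the tray. Descending to grasp the lid.

>>> move_arm(
  xyz=[
    [0,0,0.15],
    [0,0,0.3],
    [0,0,0.3],
    [0,0,0.25],
    [0,0,0.2],
    [0,0,0.1],
    [0,0,0.03],
    [0,0,0],
    [0,0,0],
  ],
  dr=[
    [0,0,0],
    [0,0,0],
    [0,0,0],
    [0,0,0],
    [0,0,0],
    [0,0,0],
    [0,0,0],
    [0,0,0],
    [0,0,0],
  ],
)

```text
clock: 30.77
ee_pos: [431.1, -230.8, 17.3]
tool_rot: [0.001, 0.707, 0.707, 0.0]
force: [0.1, 0.7, 0.3]
width: 1.001
grasp_force: 0.0
```

>>> move_arm(
  xyz=[
    [0,0,0],
    [0,0,0],
    [0,0,0],
    [0,0,0],
    [0,0,0],
    [0,0,0],
    [0,0,0],
    [0,0,0],
  ],
  dr=[
    [0,0,0],
    [0,0,0],
    [0,0,0],
    [0,0,0],
    [0,0,0],
    [0,0,0],
    [0,0,0],
    [0,0,0],
  ],
  gripper=0.45,
)

```text
clock: 31.43
ee_pos: [430.8, -231.1, 17.2]
tool_rot: [0.001, 0.707, 0.707, -0.0]
force: [-5.2, 0.4, 16.7]
width: 0.614
grasp_force: 59.5
```

>>> move_arm(
  xyz=[
    [0,0,-0.1],
    [0,0,-0.2],
    [0.05,0,-0.25],
    [0.1,0.15,-0.25],
    [0.1,0.3,0],
    [0.1,0.35,0],
    [0.075,0.35,0],
    [0,0.35,0],
    [0,0.2,0],
    [0,0,0],
  ],
  dr=[
    [0,0,0],
    [0,0,0],
    [0,0,0],
    [0,0,0],
    [0,0,0],
    [0,0,0],
    [0,0,0],
    [0,0,0],
    [0,0,0],
    [0,0,0],
  ],
)

```text
clock: 32.27
ee_pos: [603.9, -186.7, 97.0]
tool_rot: [0.0, 0.706, 0.708, 0.001]
force: [-1.3, -0.1, -1.0]
width: 0.612
grasp_force: 63.3
```

>>> move_arm(
  xyz=[
    [0,0,0.15],
    [0,0,0.2],
    [0,0,0.15],
    [0,0,0],
    [0,0,0],
  ],
  dr=[
    [0,0,0],
    [0,0,0],
    [0,0,0],
    [0,0,0],
    [0,0,0],
  ],
)

```text
clock: 32.68
ee_pos: [599.7, -188.0, 45.8]
tool_rot: [-0.001, 0.707, 0.707, -0.0]
force: [0.5, -0.9, -0.6]
width: 0.617
grasp_force: 63.4
```

```bash
python3 - <<'E'
from h import *
s,C,im,W=wrist('w9')
E
```

```text
{'clock': 32.683, 'joint_pos': [0.823, 0.805, -0.812, 1.707, 0.699, 0.946, -0.265], 'ee_pos': [599.675, -187.97, 45.835], 'tool_rot': [-0.001, 0.707, 0.707, -0.0], 'force': [0.476, -0.895, -0.596], 'width': 0.617, 'grasp_force': 63.353}
```

View pics/w9.png

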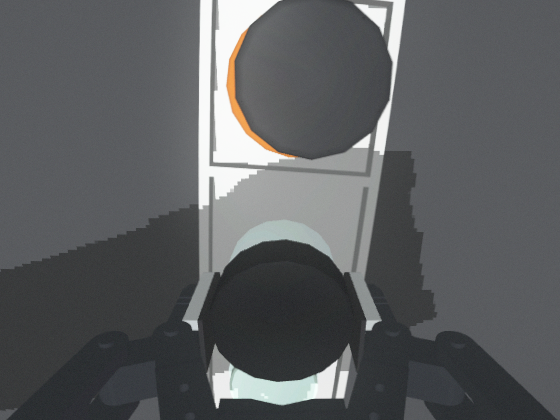

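The jar is over the middle compartment at (282,290) with the bottle ahead at (312,80). Lowering.

>>> move_arm(
  xyz=[
    [0,0.01,0.07],
    [0,0,0.08],
    [0,0,0.06],
    [0,0,0.02],
    [0,0,0],
    [0,0,0],
  ],
  dr=[
    [0,0,0],
    [0,0,0],
    [0,0,0],
    [0,0,0],
    [0,0,0],
    [0,0,0],
  ],
)

```text
clock: 33.23
ee_pos: [601.5, -187.8, 23.2]
tool_rot: [-0.0, 0.707, 0.708, 0.0]
force: [0.4, 0.5, -1.5]
width: 0.615
grasp_force: 63.4
```

>>> move_arm(
  xyz=[
    [0,0,0.005],
    [0,0,0],
    [0,0,0.005],
    [0,0,0],
    [0,0,0],
  ],
  dr=[
    [0,0,0],
    [0,0,0],
    [0,0,0],
    [0,0,0],
    [0,0,0],
  ],
)

```text
clock: 33.65
ee_pos: [601.5, -188.0, 22.3]
tool_rot: [-0.0, 0.707, 0.707, -0.0]
force: [-0.8, 0.1, -1.7]
width: 0.611
grasp_force: 63.4
```

>>> move_arm(
  xyz=[
    [0,0,0.005],
    [0,0,0],
    [0,0,0.005],
    [0,0,0],
    [0,0,0],
  ],
  dr=[
    [0,0,0],
    [0,0,0],
    [0,0,0],
    [0,0,0],
    [0,0,0],
  ],
)

```text
clock: 34.07
ee_pos: [601.5, -187.9, 21.4]
tool_rot: [0.0, 0.707, 0.707, -0.0]
force: [-1.4, 0.1, 2.7]
width: 0.614
grasp_force: 64.0
```

Contact. Release, lift straight out, back away and check.

>>> move_arm(
  xyz=[
    [0,0,0],
    [0,0,0],
    [0,0,0],
    [0,0,0],
    [0,0,0],
    [0,0,-0.1],
    [0,0,-0.2],
    [0,0,-0.3],
    [0,0,-0.35],
    [0,0,-0.35],
  ],
  dr=[
    [0,0,0],
    [0,0,0],
    [0,0,0],
    [0,0,0],
    [0,0,0],
    [0,0,0],
    [0,0,0],
    [0,0,0],
    [0,0,0],
    [0,0,0],
  ],
  gripper=1,
)

```text
clock: 34.9
ee_pos: [601.2, -187.6, 153.2]
tool_rot: [-0.0, 0.707, 0.708, 0.0]
force: [0.1, 0.3, -0.3]
width: 0.997
grasp_force: 0.0
```

>>> move_arm(
  xyz=[
    [0,0,-0.35],
    [0,-0.1,-0.3],
    [-0.1,-0.3,-0.1],
    [-0.2,-0.3,0],
    [-0.3,-0.2,0],
    [-0.3,0,0],
    [0,0,0],
    [0,0,0],
  ],
  dr=[
    [0,0,0],
    [0,0,0],
    [0,0,0],
    [0,0,0],
    [0,0,0],
    [0,0,0],
    [0,0,0],
    [0,0,0],
  ],
)

```text
clock: 35.57
ee_pos: [511.1, -279.6, 226.7]
tool_rot: [0.0, 0.708, 0.706, -0.0]
force: [-0.1, 0.7, -0.6]
width: 0.996
grasp_force: 0.0
```

```bash
python3 - <<'E'
from h import *
st()
for cam in('top','scene'):
    im,d=grab(cam,cam+'2');W=cloud(d,cal(cam));print(cam)
    for n,c,r,a,b in(('bottle',(605,-104),35,95,125),('flask',(594,-270),35,98,125),('jar',(600,-187),35,42,65),('cover',(632,119),42,122,140),('knob',(632,119),25,145,175)): mec(W,n,c,r,a,b)
a=cv2.imread('pics/top2.png')[90:260,170:460];b=cv2.imread('pics/scene2.png')[100:300,130:400]
cv2.imwrite('pics/fin.png',np.vstack([cv2.resize(a,(500,293)),cv2.resize(b,(500,300))]))
E
```

```text
{'clock': 35.567, 'joint_pos': [1.179, 0.525, -0.989, 1.704, 0.471, 1.172, 0.061], 'ee_pos': [511.072, -279.566, 226.748], 'tool_rot': [0.0, 0.708, 0.706, -0.0], 'force': [-0.075, 0.735, -0.553], 'width': 0.996, 'grasp_force': 0.0}
top
bottle 137 mec [ 603.8 -103.5   15.8] mid [ 603.1 -103.6] ext [29.2 30.3] z 113.8 118.9
flask 82 mec [ 593.4 -268.4   11.9] mid [ 593.5 -268.3] ext [21.6 22.9] z 114.4 118.9
jar 316 mec [ 599.4 -186.8   27.1] mid [ 598.9 -186.4] ext [49.5 50.6] z 52.8 57.3
cover 482 mec [631.  118.8  33. ] mid [631.1 118.5] ext [62.  61.8] z 130.8 135.7
knob 52 mec [631.1 119.    9.1] mid [631.1 118.5] ext [16.5 16.1] z 157.9 161.7
scene
bottle 151 mec [ 606.3 -103.4   16.8] mid [ 607.1 -104.2] ext [30.  29.5] z 113.7 118.4
flask 99 mec [ 595.3 -269.2   12.6] mid [ 595.5 -270.3] ext [22.5 21.9] z 113.9 117.1
jar 338 mec [ 603.  -186.9   27.6] mid [ 603.2 -187.6] ext [50.5 51.2] z 52.3 56.2
cover 330 mec [633.5 118.4  33.3] mid [633.6 118.5] ext [60.9 61.2] z 130.8 138.4
knob 50 mec [633.1 117.7  10. ] mid [634.2 117.7] ext [15.4 18.1] z 157.8 162.1
```

View pics/fin.png

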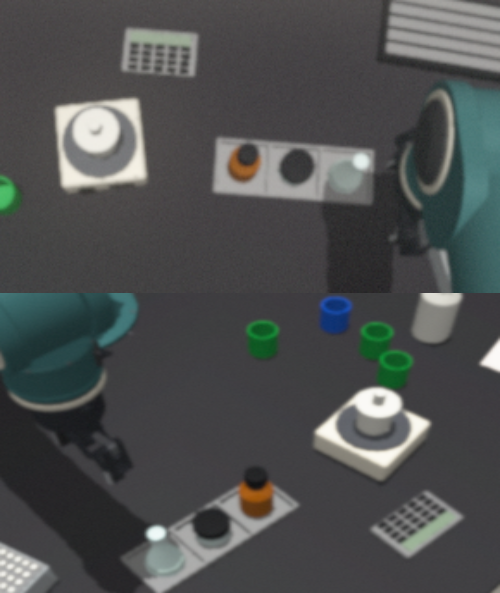

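The final views show the covered beaker centred on the plate, with bottle, jar and flask standing upright in that order from the stirrer outwards. The bystanders have not moved. Handing in.

```bash
python3 -c "
from rig import ctrl
print(ctrl.close_job())"
```

```text
the job is handed in; nothing more can be done
None
```

The job is done and handed in at about 36 s: covered beaker centred on the stirrer plate, and bottle, jar and flask standing in their tray compartments in order from the stirrer.

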